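# Pack out the sample rack with the spacer that fits

## Task

The sample rack in the loading bay of the white tray (the row between the dark rails) leaves a gap before the metal end stop. Find by trying which of the three grey spacer blocks fills that gap, the thickest that goes in, so that the stop's brass spring pad is pushed back, and leave it standing upright in the gap, fully home on the tray's base. Leave the other two spacers standing upright on the bench beside the tray, and do not shift or tip the bottle, the beaker or the flask.

Things in the scene. Friction and masses are not known exactly. Their poses are not given: they have to be found in the camera images.
- tray: White tray fixed to the bench: plate 230 (x) by 190 mm (y), 6 mm thick; origin: underside, centre. Three fixed white racks, 60 mm wide and 32 mm high (38 over caps), start at y = -80 mm and run along +y, in rows centred at x = -70, 12 and 80 mm. The row at -70 is the loading bay: dark metal rails 66 mm apart inside, 12 mm high, and an end stop 23 mm thick whose face is at y = +57 mm.
- bay_stop (a point): Foot of the end stop's face, middle, on top of the plate. From here the gap runs towards the tray's -y, up to the rack: 27, 32 or 37 mm (not told which), always 2 mm more than the spacer that fits, whose thickness goes along the tray's y. Stop and rack are 32 mm high above the plate, their edges at the gap rounded by 3 mm.
- pad (a joint): Brass spring pad in the end stop, standing 4.5 mm out into the gap with a ramp on top; 0 = sprung out, grows (m) as a spacer pushes it back, along the tray's +y. Needs about 2 N; a spacer slides down past it with up to 8 N. The fitting spacer, against the rack, keeps it 2.5 mm back; one too thin is pushed off and leaves it out.
- spacer_a: One of three plain grey plastic spacer blocks, standing upright: 60 mm wide (x), 85 mm high (z), and 25, 30 or 35 mm thick (y). There is one of each thickness; which this is, is not told: feel it between the fingers. About 0.08 kg. Origin: centre of the underside. Either way round is the same.
- spacer_b: One of three plain grey plastic spacer blocks, standing upright: 60 mm wide (x), 85 mm high (z), and 25, 30 or 35 mm thick (y). There is one of each thickness; which this is, is not told: feel it between the fingers. About 0.08 kg. Origin: centre of the underside. Either way round is the same.
- spacer_c: One of three plain grey plastic spacer blocks, standing upright: 60 mm wide (x), 85 mm high (z), and 25, 30 or 35 mm thick (y). There is one of each thickness; which this is, is not told: feel it between the fingers. About 0.08 kg. Origin: centre of the underside. Either way round is the same.
- bottle: White plastic bottle, 58 mm across, 165 mm tall, the only thing here taller than 100 mm. Bystander, not to be shifted or tipped. Origin: centre of the underside.
- beaker: Open glass beaker, 64 mm across, 85 mm tall. Bystander, not to be shifted or tipped. Origin: centre of the underside.
- flask: Amber glass conical flask, stoppered, 64 mm across at the foot, 99 mm tall. Bystander, not to be shifted or tipped. Origin: centre of the underside.
Things that resemble listed ones, but are neither listed nor needed, are in the scene too. What is shaped like the spacer_a but blue or orange is not meant.

How it is judged:
By the outcome, as a careful person would: the job done as asked, in the order asked, and still so for the second after the job is handed in, with the robot touching nothing.
It also fails if it takes over 72 s, if anything falls off the work surface, if the arm or the gripper's body presses on something with over 40 N, if the wrist force passes 120 N, or if a joint passes its speed limit or range.

## Robot

A 6-joint arm with a two-finger parallel gripper is mounted at the origin on the work surface. World frame = base frame: x ahead of the robot, y to its left, z up, the work surface at z = 0. Lengths are in m, angles in rad, forces in N, time in s.
With the tool pointing down it reaches from about 0.25 to 0.775 m from the base axis. Payload 4 kg.
Tool frame: the origin (TCP) lies at the very end of the fingers, on their centre line; the grasp point (between the pads) lies 19 mm behind it; z points along the fingers, y is the line along which they close (so a half turn about z gives the same grasp; the last joint's range is limited). The gripper opens to 94 mm and grips with 3 to 60 N. Pads are 16 mm wide; open, the fingers measure 119 mm over their backs; the gripper's body (75 mm by 177 mm) begins 78 mm behind the grasp point.
Start: joints at [1.07, 0.087, 1.371, -0, 1.684, -0.103], TCP at [0.213, 0.507, 0.176] pointing down, gripper open.
Joint ranges: [-3.1, 3.1], [-0.76, 2.03], [0.27, 2.55], [-1.08, 4.22], [0.17, 2.65], [-2.57, 2.57]. Speed limits (rad/s): [2.79, 2.79, 3.14, 3.14, 3.14, 3.14].

## Interface

Orientations are given as [roll, pitch, yaw] about the fixed x, y, z axes, in that order (R = Rz(yaw) Ry(pitch) Rx(roll)).
In Python, from bench import robot gives the robot as it stands. The module is installed in compiled form; this text tells all that it offers.
- The arm moves only by the tool move_arm, never from a script. Its argument "deltas" is one flat list of numbers, 7 for each row, row after row: the turn, a rotation vector about the tool's x, y, z in rad, then the shift along the tool's x, y, z in cm, then the closure, from -1 (fully open) to 1 (shut). A call has 1 to 8 rows; each row is the pose to reach, as a shift and turn from the pose commanded when the call began, along the tool's axes at that moment; what a row does not reach only later rows make up. A row lasts 1/10 s, in which the tool goes at most 50 mm and 8.59 degrees, less where a joint would pass 70% of its speed; a pose out of reach is approached as far as the arm can. A call with a gripper value outside its range is refused whole. The fingers move at their own pace and stop on an object; the grip force is fixed at half the most. Time passes only in rows, so rows that repeat a pose let the fingers close. It gives the time, the measured TCP pose, the force, the opening and the grip force at its end, in the units of the state.
- robot.get_obs(): the state, without advancing time (a new reading comes with each control period).
- robot.snapshot(name): name is "side" or "top"; returns a dict with "image" (400x640x3 uint8, red, green, blue), "depth" (400x640 float32, m along the optical axis (not along the pixel's ray), 0 where there is no reading), "fov_y" (degrees; the focal length in pixels is half the picture's height over the tangent of half this angle, whatever the lens; pixels are square), "cx", "cy" (the principal point, pixels), "D" ([k1, k2, p1, p2, k3] as OpenCV has them; the pictures are not rectified), "origin" and "orientation" of the camera in the world. Camera axes: x right, y up, looking along -z (the intrinsics and any distortion apply to the point x, -y, -z); pixel columns grow to the right and rows downward; lengths in m; the calibration is good to about 2 mm. A picture is of the moment at which its call begins.
- robot.close_job(): hands the job in; it is judged then, once.
The state is a dict: "time": time; "joint_positions": joint angles; "qvel": joint speeds; "joint_torque": joint torques, N m; "tool_pos": TCP position; "ee_rot": TCP orientation; "wrist_force": force on the tool from outside, world axes, zero at the start; "wrist_torque": the same for the moment, N m; "width": finger opening in m; "finger_force": force on a finger pad.
Only numpy, scipy, OpenCV 4.12 (cv2) and the standard library are available. Lean on these libraries where they do the work, as an engineer would, in place of code of your own. Each camera call takes 0.05 s, during which the arm holds its last target. There are 200 camera calls.

## Working session

There is one attempt and no reset: what is moved stays moved. The work goes in short steps, Python scripts to look and compute and a tool call to move; the robot and the scene stay as the last step left them, time stands still between calls to the robot, and variables do not carry over. Pictures are saved under pics/ and viewed, at most 10 in all, crops included, and the job is handed in when it is done.

Besides the shell and the picture viewer there is one more tool, called in YAML: its name, and indented under it one key for each argument. move_arm: Moves the arm, as the interface text tells. Its arguments: {"type":"object","properties":{"deltas":{"type":"array","items":{"type":"number"}}},"required":["deltas"]}

```bash
mkdir -p pics; cat > h.py <<'E'
import numpy as np, cv2
from bench import robot
def snap(n):
    s=robot.snapshot(n); s['image']=np.array(s['image']); s['depth']=np.array(s['depth'])
    f=200/np.tan(np.radians(s['fov_y'])/2)
    s['K']=np.array([[f,0,s['cx']],[0,f,s['cy']],[0,0,1.]])
    o=np.array(s['orientation'],float)
    if o.shape!=(3,3):
        from scipy.spatial.transform import Rotation as R
        o=R.from_euler('xyz',o).as_matrix() if o.size==3 else None
    s['R']=o; return s
def rays(s,uv):
    p=cv2.undistortPoints(np.array(uv,float).reshape(-1,1,2),s['K'],np.array(s['D'],float)).reshape(-1,2)
    return np.c_[p[:,0],-p[:,1],-np.ones(len(p))]
def onplane(s,uv,z):
    d=rays(s,uv)@s['R'].T; o=np.array(s['origin']); return o+d*((z-o[2])/d[:,2])[:,None]
def cloud(s):
    v,u=np.mgrid[0:400,0:640]; uv=np.c_[u.ravel(),v.ravel()]
    P=(rays(s,uv)*s['depth'].reshape(-1,1))@s['R'].T+np.array(s['origin'])
    P[s['depth'].ravel()==0]=np.nan
    return P.reshape(400,640,3)
E
python3 - <<'E'
from h import *
for n in('top','side'):
    s=snap(n); cv2.imwrite(f'pics/{n}0.png',s['image'][:,:,::-1]); print(n,s['fov_y'],s['cx'],s['cy'],s['D'],s['origin'],s['orientation'])
    np.save(f'{n}0.npy',cloud(s))
    np.save(f'{n}0i.npy',s['image'])
print(robot.get_obs())
E
```

```text
top 53.7088055138357 318.36299877507685 199.68642120136315 [-0.02651707  0.          0.          0.          0.        ] [0.38305954 0.07431    0.83665471] [ 0.2281584   0.00333396 -1.60864272]
side 50.59601297756027 317.8874176054639 191.33875302902754 [-0.04312976  0.          0.          0.          0.        ] [0.48118259 0.89564686 0.52563879] [ 1.04059342  0.01781576 -3.04353499]
{'time': 0.1, 'joint_positions': array([ 1.06990064e+00,  8.78967236e-02,  1.37209042e+00,  1.00658070e-05,
        1.68357349e+00, -1.03109501e-01]), 'qvel': array([ 0.00034577, -0.0007278 , -0.0046323 ,  0.0003177 , -0.00090241,
        0.00092413]), 'joint_torque': array([ 2.60220222e-03, -3.41248941e+01, -3.03300619e+01,  7.19216047e-02,
        3.04638525e-02, -9.44388989e-05]), 'tool_pos': array([0.21280325, 0.5065785 , 0.17501917]), 'ee_rot': array([-3.13963616e+00, -2.12508766e-04,  2.74380739e+00]), 'wrist_force': array([-0.27050123, -0.38041651, -0.56596124]), 'wrist_torque': array([-0.00282767,  0.04449709, -0.01107263]), 'finger_force': 0.0, 'width': 0.09405334185743108}
```

View pics/top0.png

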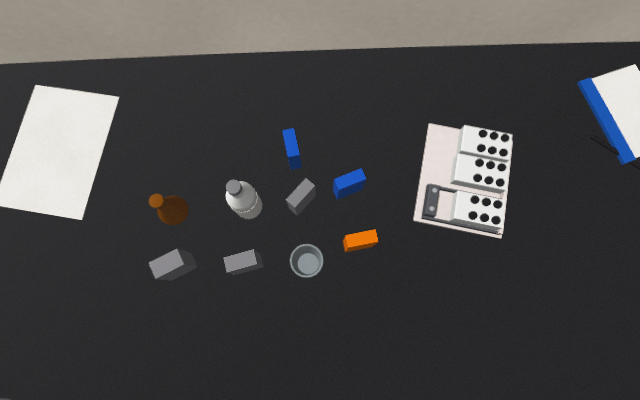

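View pics/side0.png

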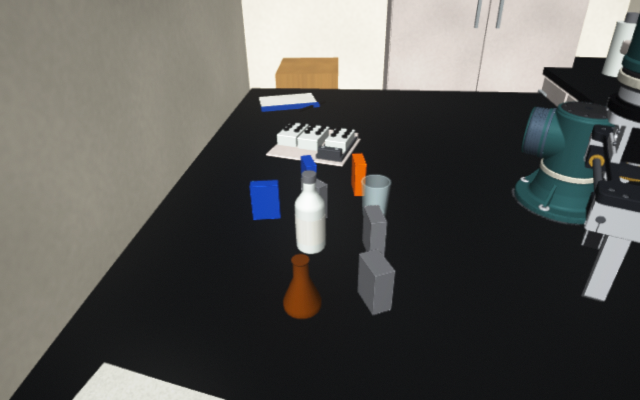

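Top view: the grey spacers are at (168,264), (241,261) and (300,194). The blue blocks (291,147), (349,182) and the orange one (360,240) are decoys. Other objects: beaker (307,261), bottle (243,198), flask (170,208). The tray is at (465,180), with the bay in its bottom row and the dark stop at (432,200). The side view agrees, with grey blocks at (376,282), (374,230) and one behind the bottle at (320,198).

```bash
cat > m.py <<'E'
from h import *
s=snap('top');im=s['image'];P=cloud(s);hsv=cv2.cvtColor(im,cv2.COLOR_RGB2HSV)
def comps(m,mn=60):
    n,l,st,c=cv2.connectedComponentsWithStats(m.astype(np.uint8));return [(l==i) for i in range(1,n) if st[i,4]>mn]
z=P[:,:,2]
print('spacers/tall (z .075-.095)')
for m in comps((z>.078)&(z<.094)):
    ys,xs=np.nonzero(m)
    h=np.median(z[m]); 
    c=cv2.findContours(m.astype(np.uint8),cv2.RETR_EXTERNAL,cv2.CHAIN_APPROX_NONE)[0][0].reshape(-1,2)
    r=cv2.minAreaRect((onplane(s,c,h)[:,:2]*1000).astype(np.float32))
    print((xs.mean().round(),ys.mean().round()),len(xs),'z',h.round(4),'rgb',im[m].mean(0).round(),'rect',np.round(r[0],1),np.round(r[1],1),round(r[2],1))
print('tray')
m=comps((im.min(2)>120)&(np.arange(640)[None]>380)&(np.arange(640)[None]<540)&(np.arange(400)[:,None]>100)|((z>.003)&(z<.06)&(np.arange(640)[None]>405)&(np.arange(640)[None]<525)&(np.arange(400)[:,None]>110)),500)
for k in m:
    c=cv2.findContours(k.astype(np.uint8),cv2.RETR_EXTERNAL,cv2.CHAIN_APPROX_NONE)[0][0].reshape(-1,2)
    print(cv2.boundingRect(c)); r=cv2.minAreaRect((onplane(s,c,.006)[:,:2]*1000).astype(np.float32)); print(r)
cv2.imwrite('pics/tray.png',cv2.resize(im[110:250,400:530,::-1],None,fx=4.2,fy=4.2,interpolation=cv2.INTER_CUBIC))
cv2.imwrite('pics/blk.png',cv2.resize(im[120:300,130:390,::-1],None,fx=3,fy=3,interpolation=cv2.INTER_CUBIC))
np.savetxt('x',[0])
E
python3 m.py
```

```text
spacers/tall (z .075-.095)
(np.float64(291.0), np.float64(142.0)) 354 z 0.0841 rgb [ 31.  86. 187.] rect [679.2 121.7] [61.8 24.9] 9.9
(np.float64(350.0), np.float64(179.0)) 386 z 0.0841 rgb [ 31.  86. 187.] rect [597.8   6.1] [26.5 60.6] 20.3
(np.float64(300.0), np.float64(192.0)) 391 z 0.0842 rgb [129. 128. 131.] rect [574.1 105.1] [25.9 60.3] 46.1
(np.float64(361.0), np.float64(238.0)) 420 z 0.0843 rgb [226. 115.  10.] rect [479.2  -9.3] [25.5 60.4] 9.1
(np.float64(306.0), np.float64(260.0)) 241 z 0.084 rgb [120. 127. 129.] rect [441.   97.1] [62.5 61.9] 87.8
(np.float64(166.0), np.float64(263.0)) 603 z 0.0842 rgb [133. 132. 136.] rect [444.6 362.8] [36.6 60.7] 27.4
(np.float64(240.0), np.float64(260.0)) 519 z 0.0844 rgb [132. 131. 135.] rect [445.5 222.5] [30.5 60.9] 13.3
tray
(413, 123, 100, 116)
((617.421875, -252.3419189453125), (193.9374542236328, 243.32760620117188), 75.66251373291016)
```

View pics/tray.png

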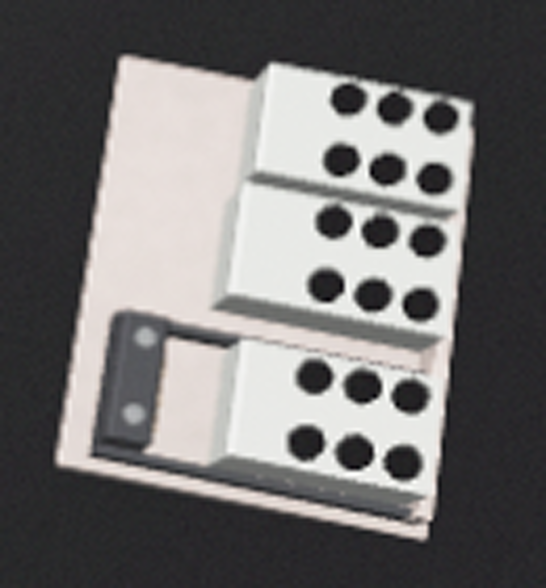

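View pics/blk.png

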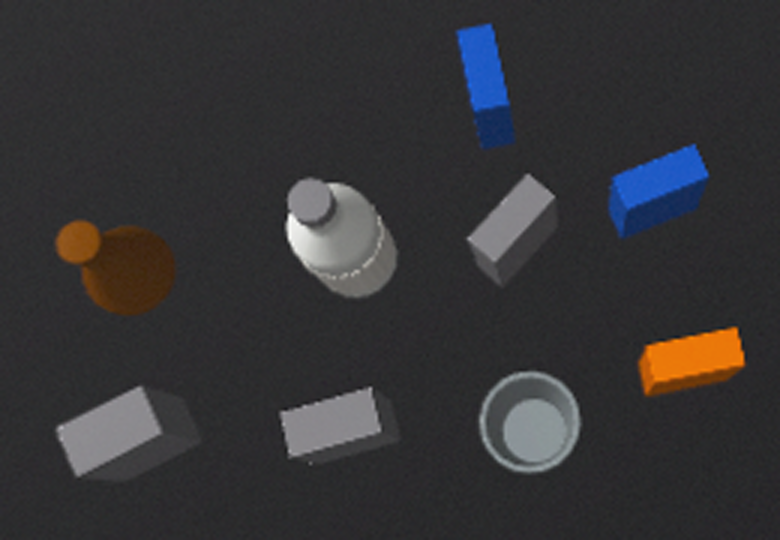

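The thicknesses are clearly a≈36, b≈30 and c≈26 mm in the picture. Next are the tray pose and gap.

```bash
cat > t.py <<'E'
from h import *
s=snap('top');im=s['image'].astype(int);P=cloud(s)
m=np.zeros((400,640),bool); m[115:245,408:520]=(im[115:245,408:520].min(2)>90)
m=cv2.morphologyEx(m.astype(np.uint8),cv2.MORPH_CLOSE,np.ones((9,9)))
c=cv2.findContours(m,cv2.RETR_EXTERNAL,cv2.CHAIN_APPROX_NONE)[0]; c=max(c,key=len).reshape(-1,2).astype(float)
def crop(a):return np.array([400+a[0]/4.2,110+a[1]/4.2])-.4
TL,BL,BR=map(crop,[(122,55),(57,465),(430,540)]); TR2=crop((250,78))
def edge(a,b,z):
    d=(b-a)/np.linalg.norm(b-a);n=np.array([-d[1],d[0]]);t=(c-a)@d/np.linalg.norm(b-a)
    k=(abs((c-a)@n)<3)&(t>.06)&(t<.94); Q=onplane(s,c[k],z)[:,:2].astype(np.float32)
    vx,vy,x,y=cv2.fitLine(Q,cv2.DIST_HUBER,0,.01,.01).ravel(); print(k.sum(),'ang',np.degrees(np.arctan2(vy,vx)),x,y); return np.array([vx,vy]),np.array([x,y])
L=edge(TL,BL,0);B=edge(BL,BR,0);T=edge(TL,TR2,.006)
def X(a,b): k=np.linalg.solve(np.c_[a[0],-b[0]],b[1]-a[1]);return a[1]+k[0]*a[0]
bl=X(L,B);tl=X(L,T);print('BL',bl,'TL',tl,np.linalg.norm(tl-bl))
ex=(tl-bl)/np.linalg.norm(tl-bl)
# angle: average of left edge (ex) and bottom edge (-ey)
a1=np.arctan2(ex[1],ex[0]); v=B[0]*(-np.sign(B[0][1])); a2=np.arctan2(v[1],v[0])+np.pi/2
a=(2*a1+2*a2)/4;print('angles',np.degrees([a1,a2,a]))
ex=np.array([np.cos(a),np.sin(a)]);ey=np.array([-ex[1],ex[0]])
o=(bl+tl)/2-ey*.095;print('origin',o,'yaw',np.degrees(a))
q=P[:,:,:2]-o;tx=q@ex;ty=q@ey;z=P[:,:,2]
for y in range(5,86,2):
    k=(abs(tx+.07)<.022)&(abs(ty-y/1000)<.0015)
    print(y,k.sum(),np.round(np.median(z[k])*1000,1),im[k].mean().round(),end=' | ')
for x0 in(-.1165,-.103,-.037):
  pass
for x in range(-118,-20,2):
    k=(abs(ty-.0)<.02)&(abs(tx-x/1000)<.0015)
    print('\nx' if x==-118 else '',x,np.round(np.median(z[k])*1000,1),im[k].mean().round(),end=' | ')
E
python3 t.py
```

```text
86 ang -14.159026 0.63344586 -0.15880059
78 ang 76.00142 0.5012123 -0.22560476
27 ang 75.89723 0.7366036 -0.22082132
BL [ 0.5247057  -0.13136783] TL [ 0.74510807 -0.18697053] 0.22730786
angles [-14.159027 -13.998581 -14.078804]
origin [ 0.6117976 -0.2513156] yaw -14.078804
5 33 37.6 232.0 | 7 29 37.4 232.0 | 9 27 37.4 232.0 | 11 30 37.5 232.0 | 13 29 37.3 232.0 | 15 28 37.5 232.0 | 17 30 37.3 236.0 | 19 40 36.6 232.0 | 21 120 23.1 207.0 | 23 51 7.3 211.0 | 25 26 5.0 219.0 | 27 28 5.5 219.0 | 29 29 5.5 219.0 | 31 26 5.6 219.0 | 33 22 5.9 219.0 | 35 28 5.5 219.0 | 37 22 5.6 220.0 | 39 29 5.7 220.0 | 41 27 5.9 220.0 | 43 29 5.9 220.0 | 45 28 5.5 220.0 | 47 24 5.4 215.0 | 49 9 6.2 204.0 | 51 2 18.8 181.0 | 53 5 22.0 172.0 | 55 2 26.0 170.0 | 57 13 36.3 147.0 | 59 28 37.0 97.0 | 61 29 37.6 89.0 | 63 27 37.6 96.0 | 65 30 38.0 105.0 | 67 29 37.7 114.0 | 69 30 37.7 113.0 | 71 29 38.0 114.0 | 73 34 38.0 103.0 | 75 28 37.4 91.0 | 77 29 37.0 94.0 | 79 96 23.8 94.0 | 81 61 11.3 129.0 | 83 23 5.7 218.0 | 85 29 5.3 221.0 | 
  return _methods._mean(a, axis=axis, dtype=dtype,
  ret = ret.dtype.type(ret / rcount)
t.py:29: RuntimeWarning: Mean of empty slice.
  print('\nx' if x==-118 else '',x,np.round(np.median(z[k])*1000,1),im[k].mean().round(),end=' | ')
```

```bash
cat > p.py <<'E'
import sys
from h import *
from scipy.spatial.transform import Rotation as R
# usage: p.py yawdeg x y z [x y z ...]  (mm) -> rotvec, cm shifts in current tool axes
o=robot.get_obs(); r=R.from_euler('xyz',o['ee_rot']); t=np.array(o['tool_pos'])
a=list(map(float,sys.argv[1:])); g=R.from_euler('xyz',[np.pi,0,np.radians(a[0])])
print('t',o['time'],'pos',np.round(t*1000,1),'rpy',np.round(np.degrees(o['ee_rot']),2),'F',np.round(o['wrist_force'],1),'w',round(o['width']*1000,2))
print('rot',np.round((r.inv()*g).as_rotvec(),4))
for i in range(1,len(a),3): print(a[i:i+3],np.round(r.inv().apply(np.array(a[i:i+3])/1000-t)*100,2))
E
python3 p.py 117.4 444.6 362.8 176 444.6 362.8 49
python3 - <<'E'
from h import *
P=np.load('top0.npy');o=np.array([.6118,-.2513]);a=np.radians(-14.08);ex=np.array([np.cos(a),np.sin(a)]);ey=np.array([-ex[1],ex[0]])
q=P[:,:,:2]-o;x=q@ex;y=q@ey;z=P[:,:,2]
for lo,hi in((.01,.035),(.07,.09)):
    for z0 in(.012,.018,.024,.030):
        k=(abs(x+.07)<.022)&(y>lo)&(y<hi)&(abs(z-z0)<.003);print(z0,k.sum(),np.median(y[k]))
E
```

```text
t 0.2 pos [212.9 506.7 175.4] rpy [-1.7992e+02 -1.0000e-02  1.5721e+02] F [-0.1  0.4 -0. ] w 94.19
rot [-1.400e-03  4.000e-04  6.948e-01]
[444.6, 362.8, 176.0] [-26.94  -4.29  -0.06]
[444.6, 362.8, 49.0] [-26.94  -4.27  12.64]
0.012 18 0.021292929226599498
0.018 17 0.020986153264216604
0.024 17 0.021072896671748075
0.03 15 0.021270901664267535
0.012 12 0.07945177654264914
0.018 12 0.0794034754413448
0.024 10 0.07944868265654254
0.03 14 0.07944640968265804
```

move_arm:
  deltas: [0,0,0.6948,-26.94,-4.29,0,-1,0,0,0.6948,-26.94,-4.29,0,-1,0,0,0.6948,-26.94,-4.29,0,-1,0,0,0.6948,-26.94,-4.29,0,-1,0,0,0.6948,-26.94,-4.29,0,-1,0,0,0.6948,-26.94,-4.29,0,-1,0,0,0.6948,-26.94,-4.29,4,-1,0,0,0.6948,-26.94,-4.29,6,-1]

```text
time: 1.0
tool_pos: [0.4449, 0.3616, 0.1133]
ee_rot: [-3.138, 0.0, 2.047]
wrist_force: [-0.4, -0.6, -0.8]
width: 0.0941
finger_force: 0.0
```

```bash
python3 p.py 117.4 444.6 362.8 49
```

```text
t 1.0 pos [444.9 361.6 113.3] rpy [-1.7982e+02  2.0000e-02  1.1726e+02] F [-0.4 -0.6 -0.8] w 94.13
rot [-0.0032  0.0003 -0.0024]
[444.6, 362.8, 49.0] [0.12 0.05 6.43]
```

move_arm:
  deltas: [-0.003,0,0,0.12,0.05,3,-1,-0.003,0,0,0.12,0.05,6.4,-1,-0.003,0,0,0.12,0.05,6.4,-1,-0.003,0,0,0.12,0.05,6.4,1,-0.003,0,0,0.12,0.05,6.4,1,-0.003,0,0,0.12,0.05,6.4,1,-0.003,0,0,0.12,0.05,6.4,1,-0.003,0,0,0.12,0.05,6.4,1]

```text
time: 1.8
tool_pos: [0.4453, 0.3649, 0.0533]
ee_rot: [3.137, -0.0, 2.049]
wrist_force: [0.3, -0.7, 0.4]
width: 0.0573
finger_force: 0.0
```

move_arm:
  deltas: [0,0,0,0,0,0,1,0,0,0,0,0,0,1,0,0,0,0,0,0,1]

```text
time: 2.1
tool_pos: [0.4447, 0.3645, 0.0521]
ee_rot: [3.138, -0.0, 2.049]
wrist_force: [0.5, 0.4, 0.2]
width: 0.0343
finger_force: 29.9
```

```bash
python3 p.py 117.4 444.6 362.8 230
```

```text
t 2.1 pos [444.7 364.5  52.1] rpy [ 1.7982e+02 -1.0000e-02  1.1740e+02] F [0.5 0.4 0.2] w 34.27
rot [ 0.0032 -0.0001 -0.    ]
[444.6, 362.8, 230.0] [ -0.14  -0.03 -17.79]
```

move_arm:
  deltas: [0,0,0,0,0,-4,1,0,0,0,0,0,-9,1,0,0,0,0,0,-14,1,0,0,0,0,0,-18,1,0,0,0,0,0,-18,1,0,0,0,0,0,-18,1]

```text
time: 2.7
tool_pos: [0.4446, 0.3644, 0.2329]
ee_rot: [3.136, -0.0, 2.049]
wrist_force: [0.3, 0.2, -0.4]
width: 0.0343
finger_force: 29.9
```

```bash
python3 p.py 165.92 552.7 -196.5 230
```

```text
t 2.7 pos [444.6 364.4 232.9] rpy [ 1.7971e+02 -2.0000e-02  1.1740e+02] F [ 0.3  0.2 -0.4] w 34.32
rot [ 0.0049  0.0019 -0.8468]
[552.7, -196.5, 230.0] [-54.78 -16.22   0.19]
```

move_arm:
  deltas: [0.005,0.002,-0.8468,-54.78,-16.22,0.2,1,0.005,0.002,-0.8468,-54.78,-16.22,0.2,1,0.005,0.002,-0.8468,-54.78,-16.22,0.2,1,0.005,0.002,-0.8468,-54.78,-16.22,0.2,1,0.005,0.002,-0.8468,-54.78,-16.22,0.2,1,0.005,0.002,-0.8468,-54.78,-16.22,0.2,1,0.005,0.002,-0.8468,-54.78,-16.22,0.2,1,0.005,0.002,-0.8468,-54.78,-16.22,0.2,1]

```text
time: 3.5
tool_pos: [0.5138, -0.0022, 0.2271]
ee_rot: [-3.139, -0.007, 2.897]
wrist_force: [0.7, 0.4, -0.6]
width: 0.0343
finger_force: 29.9
```

```bash
python3 p.py 165.92 552.7 -196.5 230
```

```text
t 3.5 pos [513.8  -2.2 227.1] rpy [-179.88   -0.41  165.98] F [ 0.7  0.4 -0.6] w 34.3
rot [-0.0022 -0.0071  0.001 ]
[552.7, -196.5, 230.0] [ -8.48 -17.91  -0.31]
```

move_arm:
  deltas: [0,0,0,-8.48,-17.91,0,1,0,0,0,-8.48,-17.91,0,1,0,0,0,-8.48,-17.91,0,1,0,0,0,-8.48,-17.91,0,1,0,0,0,-8.48,-17.91,0,1,0,0,0,-8.48,-17.91,0,1,0,0,0,-8.48,-17.91,0,1,0,0,0,-8.48,-17.91,0,1]

```text
time: 4.3
tool_pos: [0.5536, -0.1932, 0.2302]
ee_rot: [-3.141, -0.002, 2.898]
wrist_force: [0.1, -0.3, -0.3]
width: 0.0343
finger_force: 29.9
```

```bash
python3 p.py 165.92 552.7 -196.5 230 552.7 -196.5 103
```

```text
t 4.3 pos [ 553.6 -193.2  230.2] rpy [-1.7994e+02 -1.4000e-01  1.6604e+02] F [ 0.1 -0.3 -0.3] w 34.31
rot [-0.0011 -0.0025  0.002 ]
[552.7, -196.5, 230.0] [ 0.01 -0.34  0.02]
[552.7, -196.5, 103.0] [-0.02 -0.33 12.72]
```

move_arm:
  deltas: [-0.001,-0.0025,0.002,0,-0.33,4,1,-0.001,-0.0025,0.002,0,-0.33,9,1,-0.001,-0.0025,0.002,0,-0.33,12.7,1,-0.001,-0.0025,0.002,0,-0.33,12.7,1,-0.001,-0.0025,0.002,0,-0.33,12.7,1,-0.001,-0.0025,0.002,0,-0.33,12.7,1]

```text
time: 4.9
tool_pos: [0.5548, -0.1985, 0.1074]
ee_rot: [-3.14, 0.007, 2.895]
wrist_force: [0.2, -0.5, 0.2]
width: 0.034
finger_force: 29.9
```

```bash
python3 p.py 165.92 552.7 -196.5 103; python3 - <<'E'
from h import *
for n,(a,b,c,d) in {'top':(110,260,380,540),'side':(100,180,240,400)}.items():
    s=snap(n);im=s['image'][a:b,c:d,::-1];cv2.imwrite(f'pics/{n}1.png',cv2.resize(im,None,fx=3.5,fy=3.5,interpolation=cv2.INTER_CUBIC))
A=cv2.imread('pics/top1.png');B=cv2.imread('pics/side1.png');B=cv2.copyMakeBorder(B,0,0,0,A.shape[1]-B.shape[1],0) if B.shape[1]<A.shape[1] else B[:,:A.shape[1]]
I=np.vstack([A,B]);k=min(1,600/I.shape[0]);cv2.imwrite('pics/j1.png',cv2.resize(I,None,fx=k,fy=k))
E
```

```text
t 4.9 pos [ 554.8 -198.5  107.4] rpy [-179.9     0.4   165.86] F [ 0.2 -0.5  0.2] w 34.04
rot [-0.0017  0.007  -0.001 ]
[552.7, -196.5, 103.0] [0.26 0.14 0.43]
```

View pics/j1.png

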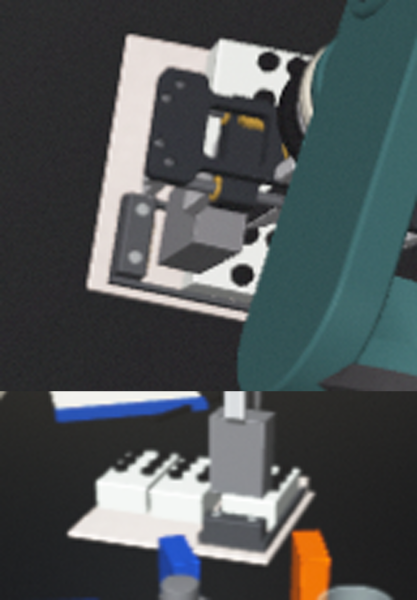

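The block hangs over the gap; its visible top is near crop (210,215), with the stop to its left. I'll let it settle, then measure the held block's faces against the tray.

move_arm:
  deltas: [0,0,0,0,0,0,1,0,0,0,0,0,0,1,0,0,0,0,0,0,1]

```text
time: 5.3
tool_pos: [0.5531, -0.1984, 0.1042]
ee_rot: [-3.141, 0.002, 2.894]
wrist_force: [-0.0, -0.3, -1.0]
width: 0.0341
finger_force: 29.9
```

```bash
cat > f.py <<'E'
from h import *
s=snap('top');P=cloud(s);o=np.array([.6118,-.2513]);a=np.radians(-14.08);ex=np.array([np.cos(a),np.sin(a)]);ey=np.array([-ex[1],ex[0]])
q=P[:,:,:2]-o;x=q@ex;y=q@ey;z=P[:,:,2]
zt=robot.get_obs()['tool_pos'][2];b=zt-.051
for z0 in np.arange(b+.008,b+.05,.008):
    k=(abs(z-z0)<.004)&(abs(x+.07)<.02)&(y>.035)&(y<.075)
    k2=(abs(z-z0)<.004)&(abs(y-.0388)<.010)&(x<-.08)&(x>-.12)
    print(round(z0,3),'yface',k.sum(),np.round(np.median(y[k])*1000,1),'xface',k2.sum(),np.round(np.median(x[k2])*1000,1))
k=(abs(x+.07)<.035)&(y>.04)&(z>b-.004)&(z<b+.05)&(y<.075)
print('lowest z of block face',np.percentile(z[k],[1,5]))
E
python3 p.py 165.92 552.7 -196.5 103;python3 f.py
```

```text
t 5.3 pos [ 553.1 -198.4  104.2] rpy [-1.7996e+02  1.1000e-01  1.6579e+02] F [-0.  -0.3 -1. ] w 34.12
rot [-0.0007  0.0019 -0.0022]
[552.7, -196.5, 103.0] [0.08 0.18 0.12]
0.061 yface 26 54.4 xface 11 -99.4
0.069 yface 20 54.1 xface 10 -99.4
0.077 yface 17 54.2 xface 14 -99.3
0.085 yface 14 54.8 xface 7 -99.4
0.093 yface 21 55.5 xface 15 -99.5
0.101 yface 15 55.6 xface 10 -99.3
lowest z of block face [0.05308734 0.05500134]
```

move_arm:
  deltas: [0,0.002,-0.002,0.06,0.17,0,1,0,0.002,-0.002,0.06,0.17,0.7,1,0,0.002,-0.002,0.06,0.17,1.3,1,0,0.002,-0.002,0.06,0.17,1.6,1,0,0.002,-0.002,0.06,0.17,1.6,1,0,0.002,-0.002,0.06,0.17,1.6,1,0,0.002,-0.002,0.06,0.17,1.6,1]

```text
time: 6.05
tool_pos: [0.5528, -0.1965, 0.0878]
ee_rot: [-3.141, -0.001, 2.896]
wrist_force: [0.2, 0.3, -0.4]
width: 0.0341
finger_force: 29.9
```

```bash
python3 p.py 165.92 552.7 -196.7 80; python3 f.py
```

```text
t 6.05 pos [ 552.8 -196.5   87.8] rpy [-1.7998e+02 -5.0000e-02  1.6592e+02] F [ 0.2  0.3 -0.4] w 34.11
rot [-0.0004 -0.0009 -0.0001]
[552.7, -196.7, 80.0] [-0.   -0.02  0.78]
0.045 yface 20 56.2 xface 10 -100.0
0.053 yface 21 55.9 xface 8 -100.5
0.061 yface 17 56.0 xface 10 -100.2
0.069 yface 24 55.7 xface 11 -100.2
0.077 yface 20 55.7 xface 10 -100.5
0.085 yface 14 55.6 xface 12 -100.5
lowest z of block face [0.03429964 0.03541656]
```

move_arm:
  deltas: [0,0,0,0,0,0.3,1,0,0,0,0,0,0.5,1,0,0,0,0,0,0.7,1,0,0,0,0,0,0.7,1,0,0,0,0,0,0.7,1]

```text
time: 6.6
tool_pos: [0.5526, -0.1968, 0.0807]
ee_rot: [-3.14, -0.001, 2.896]
wrist_force: [-0.1, -1.5, 1.0]
width: 0.0339
finger_force: 29.9
```

move_arm:
  deltas: [0,0,0,0,0,0.2,1,0,0,0,0,0,0.4,1,0,0,0,0,0,0.6,1,0,0,0,0,0,0.6,1,0,0,0,0,0,0.6,1]

```text
time: 7.1
tool_pos: [0.5525, -0.1966, 0.0744]
ee_rot: [-3.141, -0.001, 2.896]
wrist_force: [0.5, -2.8, 0.4]
width: 0.034
finger_force: 29.9
```

move_arm:
  deltas: [0,0,0,0,-0.03,0.3,1,0,0,0,0,-0.03,0.6,1,0,0,0,0,-0.03,0.9,1,0,0,0,0,-0.03,1.1,1,0,0,0,0,-0.03,1.1,1,0,0,0,0,-0.03,1.1,1]

```text
time: 7.7
tool_pos: [0.552, -0.1966, 0.0629]
ee_rot: [-3.141, -0.003, 2.896]
wrist_force: [-0.3, -2.8, -1.8]
width: 0.0342
finger_force: 29.9
```

move_arm:
  deltas: [0,0.002,0,0,0,0.3,1,0,0.002,0,0,0,0.5,1,0,0.002,0,0,0,0.6,1,0,0.002,0,0,0,0.6,1]

```text
time: 8.1
tool_pos: [0.5527, -0.1968, 0.0581]
ee_rot: [-3.141, -0.003, 2.896]
wrist_force: [-0.6, -2.7, 2.7]
width: 0.0344
finger_force: 29.9
```

```bash
python3 p.py 165.92 552.7 -196.7 55; python3 f.py; python3 -c "
from h import *
s=snap('side');P=cloud(s)
x,y=552.7,-196.7
k=(np.hypot(P[:,:,0]-.5527,P[:,:,1]+.1967)<.04)&(P[:,:,2]>.05)&(P[:,:,2]<.11)&(s['image'].max(2)<180)
g=s['image'][100:180,280:400,::-1];cv2.imwrite('pics/s2.png',cv2.resize(g,None,fx=6,fy=6,interpolation=cv2.INTER_CUBIC))"
```

```text
t 8.1 pos [ 552.7 -196.8   58.1] rpy [-1.7997e+02 -1.5000e-01  1.6592e+02] F [-0.6 -2.7  2.7] w 34.35
rot [-0.0006 -0.0026 -0.0001]
[552.7, -196.7, 55.0] [-0.    0.01  0.31]
0.015 yface 0 nan xface 35 -104.5
0.023 yface 0 nan xface 12 -100.7
0.031 yface 20 55.7 xface 11 -100.3
0.039 yface 166 65.0 xface 9 -100.1
0.047 yface 16 55.3 xface 10 -100.1
0.055 yface 13 55.3 xface 10 -100.3
lowest z of block face [0.01175531 0.01705118]
  return _methods._mean(a, axis=axis, dtype=dtype,
  ret = ret.dtype.type(ret / rcount)
```

View pics/s2.png

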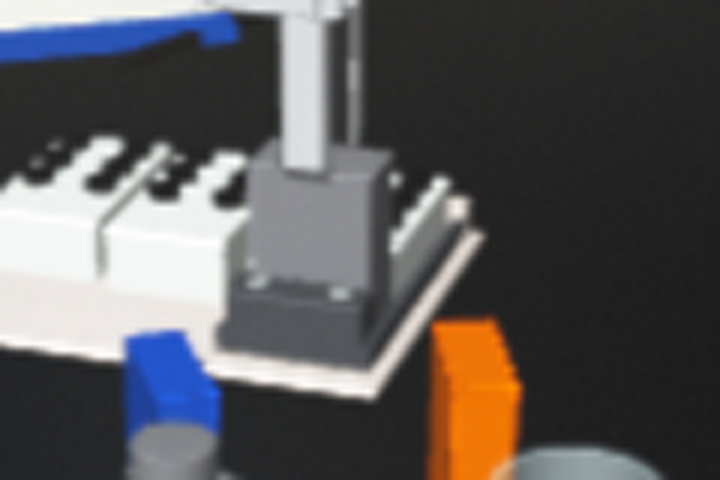

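The spacer stands in the bay between stop and rack (crop 315,220), nearly home. I'll press it down to feel the base.

move_arm:
  deltas: [0,0,0,0,-0.02,0.2,1,0,0,0,0,-0.02,0.3,1,0,0,0,0,-0.02,0.3,1,0,0,0,0,-0.02,0.3,1]

```text
time: 8.6
tool_pos: [0.5531, -0.1968, 0.058]
ee_rot: [-3.141, -0.001, 2.896]
wrist_force: [-5.2, -0.2, 13.6]
width: 0.0343
finger_force: 29.9
```

move_arm:
  deltas: [0,0,0,0,0,-0.2,1,0,0,0,0,0,-0.2,-1,0,0,0,0,0,-0.2,-1,0,0,0,0,0,-0.2,-1,0,0,0,0,0,-0.2,-1,0,0,0,0,0,-0.2,-1,0,0,0,0,0,-0.2,-1,0,0,0,0,0,-0.2,-1]

```text
time: 9.4
tool_pos: [0.5525, -0.1969, 0.0566]
ee_rot: [-3.141, -0.003, 2.896]
wrist_force: [-0.6, -1.2, -0.3]
width: 0.0869
finger_force: 0.0
```

move_arm:
  deltas: [0,0,0,0,0,-4,-1,0,0,0,0,0,-8,-1,0,0,0,0,0,-12,-1,0,0,0,0,0,-17,-1,0,0,0,0,0,-17,-1,0,0,0,0,0,-17,-1]

```text
time: 10.0
tool_pos: [0.5539, -0.1974, 0.2287]
ee_rot: [-3.14, 0.001, 2.896]
wrist_force: [-0.1, -0.2, -1.0]
width: 0.0942
finger_force: 0.0
```

```bash
cat > v.py <<'E'
from h import *
s=snap('top');P=cloud(s);im=s['image'].astype(int);z=P[:,:,2]
o=np.array([.6118,-.2513]);a=np.radians(-14.08);ex=np.array([np.cos(a),np.sin(a)]);ey=np.array([-ex[1],ex[0]])
q=P[:,:,:2]-o;x=q@ex;y=q@ey
k=(abs(x+.07)<.028)&(y>.022)&(y<.054)&(z>.06)&(z<.11)
print('top z',np.percentile(z[k]*1000,[5,50,95]).round(1),k.sum(),'x',x[k].min(),x[k].max(),'y',y[k].min(),y[k].max())
A=np.c_[P[k][:,:2],np.ones(k.sum())];print('tilt',np.linalg.lstsq(A,z[k],rcond=None)[0][:2])
for z0 in(.05,.06,.07,.08):
    k=(abs(z-z0)<.004)&(abs(x+.07)<.025)&(y>.045)&(y<.06);print(z0,k.sum(),np.median(y[k])*1000)
cv2.imwrite('pics/top3.png',s['image'][:,:,::-1])
s=snap('side');cv2.imwrite('pics/side3.png',s['image'][:,:,::-1]);I=np.vstack([cv2.imread('pics/top3.png')[100:300,120:540],cv2.imread('pics/side3.png')[90:330,200:620]]);cv2.imwrite('pics/j3.png',cv2.resize(I,None,fx=1.3,fy=1.3))
E
python3 v.py
```

```text
top z [88.8 90.7 92.7] 455 x -0.09781099964949626 -0.04206369759945732 y 0.02202250799168895 0.0539834522536593
tilt [-0.01082081 -0.02447319]
0.05 23 54.714719324708916
0.06 26 54.70051360058861
0.07 28 54.86696124617541
0.08 18 54.94730047294209
```

View pics/j3.png

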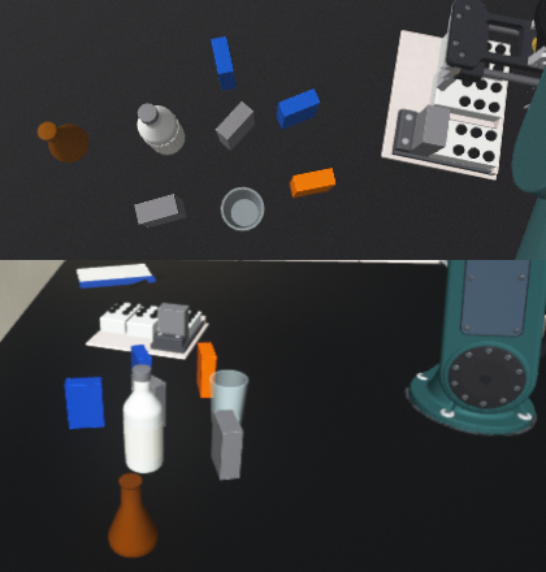

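The spacer is in place. Its top is at 90.7 mm, its face is vertical, and there are about 2 mm to the stop, so it has been pushed against the rack. The bottle, beaker, flask and other spacers look unmoved.

```bash
python3 -c "
from bench import robot
print(robot.close_job())"
```

```text
the job is handed in; nothing more can be done
None
```

I put the thickest spacer (about 35 mm) in the loading-bay gap; it stands upright and fully home on the base, held against the rack, which means the pad is pushed back. The other two spacers, the bottle, the beaker and the flask were not touched, and the job was handed in after about 10 s of robot time.

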